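# Feed one spacer ring and nudge it into the kit tray

## Robot

A 6-joint arm with a two-finger parallel gripper is mounted at the origin on the work surface. World frame = base frame: x ahead of the robot, y to its left, z up, the work surface at z = 0. Lengths are in m, angles in rad, forces in N, time in s.
With the tool pointing down it reaches from about 0.35 to 0.775 m from the base axis. Payload 5.5 kg.
Tool frame: the origin (TCP) lies between the finger pads; the fingertips stand 8 mm ahead of it and the grasp point (between the pads) lies 11 mm behind it; y points along the fingers, x is the direction in which the jaws open and shut, and the axes are right-handed (so a half turn about y gives the same grasp; the last joint's range is limited). The gripper opens to 85 mm and grips with 20 to 120 N. Pads are 22 mm wide; open, the fingers measure 114 mm over their backs; the gripper's body (76 mm by 85 mm) begins 54 mm behind the grasp point. The pads swing forward as they close: fully open they stand 13 mm farther back than shut.
Start: joints at [-1.489, 0.313, 0.046, 1.304, 0, 1.431], TCP at [0.126, -0.561, 0.239] pointing down, gripper open.
Joint ranges: [-2.76, 2.76], [-0.86, 1.69], [-1.03, 1.26], [-2.2, 2.34], [-1.47, 1.5], [-3.14, 3.14]. Speed limits (rad/s): [2.57, 2.57, 3.14, 3.14, 3.14, 3.14].

## Interface

Orientations are given as [roll, pitch, yaw] about the fixed x, y, z axes, in that order (R = Rz(yaw) Ry(pitch) Rx(roll)).
In Python, from rig import arm gives the robot as it stands.
- The arm moves only by the shell command python3 -m crank 'ROWS' [FORCE]. ROWS is a JSON object of lists of equal length, an entry for each row: "delta_pos": the shift along the tool's x, y, z in units of 30 mm (1.0 is 30 mm), a list of three; "rotation": the turn, a rotation vector about the tool's x, y, z in degrees, a list of three; "jaw": the opening, from 0 (shut) to 1 (fully open). In form: {"delta_pos": [[tx, ty, tz], ...], "rotation": [[ax, ay, az], ...], "jaw": [jaw, ...]}. A call has exactly 8 rows; each row shifts and turns the commanded pose from where the row before left it, along the tool's axes as they then stand; what a row does not reach is not made up. A row lasts 1/8 s, in which the tool goes at most 62.5 mm and 10.7 degrees, less where a joint would pass 70% of its speed; a pose out of reach is approached as far as the arm can. A call is refused whole if a number of a shift passes 1 or a number of a turn 10.7, either way. A call with a gripper value outside its range is refused whole. The fingers move at their own pace and stop on an object; FORCE is the grip in N (left out, the last holds). Time passes only in rows, so rows that do not move let the fingers close, or fill a call up. It gives the time, the measured TCP pose, the force and the opening at its end, in the units of the state.
- arm.get_obs(): the state, without advancing time (a new reading comes with each control period).
- arm.grab_frame(name): name is "scene" or "top" or "wrist"; returns the picture (480x640x3 uint8, red, green, blue); there is no depth.
- arm.camera_model(name): a dict with "camera_matrix" (3x3 intrinsics, pixels), "R" (3x3) and "t" (3): a world point X has camera coordinates R X + t; the wrist camera has in their place "hand_eye" (4x4, takes a point from camera to tool coordinates, whose origin is the TCP and whose axes are the tool frame's). Camera axes: x right, y down, z forward; pixel columns grow to the right and rows downward; lengths in m; the calibration is good to about 2 mm. A picture is of the moment at which its call begins: read the wrist's pose just before it. camera_model takes no time and is no camera call.
- arm.finish_job(): hands the job in, once; it reports no verdict.
The state is a dict: "t": time; "joints": joint angles; "qvel": joint speeds; "tau": joint torques, N m; "position": TCP position; "tool_rot": TCP orientation; "force": force on the tool from outside, world axes, zero at the start; "ft_torque": the same for the moment, N m; "gripper_width": finger opening in m.
Only numpy, scipy, OpenCV 4.12 (cv2) and the standard library are available. Lean on these libraries where they do the work, as an engineer would, in place of code of your own. Each camera call takes 0.05 s, during which the arm holds its last target.

## Task

Push the red plunger of the bench feeder fully home in one stroke and let it spring all the way back, so that just one brass spacer ring comes out onto the steel deck. Then nudge that ring sideways off the deck so that it drops into the yellow kit tray. Only push with the fingers: do not pick anything up, feed no second ring, and leave the trays and everything else on the bench where they stand.

Things in the scene. Friction and masses are not known exactly. Their poses are not given: they have to be found in the camera images.
- feeder: Bench magazine feeder, bolted down: blue pedestal, steel deck plate, short square magazine with a stack of brass rings, red plunger. Origin on the bench under it, z up; its y axis is the feed direction (from the red knob to the end fence), x points across the deck. Deck top 65 mm high, plate 10 thick, x -38 to 38, y -74 to 152 mm. Rod guide block y -65 to -50, up to z 93.
- magazine_top (a point): Centre of the magazine's open top, 109 mm above the bench (feeder x 0, y 55). The magazine is 50 x 50 mm outside (feeder x -25 to 25, y 30 to 80) and stands on the deck, aluminium with a clear front window towards +y. Under the window (14.5 mm gap) one ring at a time comes out towards +y.
- delivery (a point): Point on the deck top (z 65 mm; feeder x 0, y 118) where the ring lies flat after a full stroke; it may coast up to 8 mm further. Axes as the feeder's. The delivery area runs from the window at y 80 to a low fence across the deck at y 145.5 to 150.5 mm, 8 mm high; both sides are open, with the deck's edges at x -38 and 38 mm, and a tray below each edge.
- plunger (a joint): How far the red plunger is pushed in, m: 0 = out (at rest), 0.064 = fully home against its stop. It slides level along the feeder's +y. A spring pushes it back out when it is let go (4 N at the start, 9 N at the end of the stroke), and the stack adds a few N of drag. Its blade pushes the lowest ring out.
- plunger_face (a point): Centre of the flat back face of the red plunger knob, the face to be pushed; it moves with the plunger. The knob is a disc 36 mm in diameter and 12 mm thick, its axis along the feeder's y, 78 mm above the bench, with free space below and behind it. At rest the face is at x 0, y -144, z 78 mm in the feeder's frame; fully home at y -80.
- spacer1: The ring that comes out: the lowest brass spacer ring in the magazine at the start, standing in the stack at x 0, y 55 mm of the feeder. Outside diameter 40 mm, 12 mm thick, bore 14 mm, 35 to 70 g, lying flat. Origin at its centre, z along its axis (71 mm above the bench while on the deck).
- spacer2: Second ring of the stack, the same size; it drops down in the magazine when the plunger is back and must stay there. Origin at its centre.
- spacer3: Third and top ring of the stack, the same size, to stay in the magazine. Origin at its centre.
- kit_tray: Yellow open tray, the one to receive the ring: 110 mm across (x), 120 mm (y), 50 mm high, walls and floor 4 mm, loose on the bench beside the delivery area, on the feeder's -x or +x side (it varies), its rim just under the deck's edge: a ring pushed over that edge drops in. A steel hex nut stands in it. Origin at the centre of its underside.
- reject_tray: Blue open tray of the same size on the other side of the deck, with a scrap ring in it; not to be used or moved. Origin at the centre of its underside.
- oil: White oil bottle with red cap, 46 mm in diameter, 125 mm tall, standing on the bench on the feeder's +x side; leave it. Origin at the centre of its underside.
- bracket: Aluminium angle bracket, 60 x 50 mm foot, 78 mm tall, standing on the feeder's +x side; leave it. Origin at the centre of its underside.
- driver: Green-handled screwdriver, 190 mm long, lying on the feeder's -x side; leave it. Origin under the tool, x along it.
- wrench: Steel wrench, 200 mm long, lying to the left; leave it. Origin under the tool, x along it.
- hammer: Hammer with a wooden handle, 270 mm long, lying to the right; leave it. Origin under the tool, x along it.
- jar: Orange jar, 66 mm in diameter, 85 mm tall, standing to the left; leave it. Origin at the centre of its underside.

How it is judged:
By the outcome, as a careful person would: the job done as asked, in the order asked, and still so for the second after the job is handed in, with the robot touching nothing.
It also fails if it takes over 51 s, if anything falls off the work surface, if the arm or the gripper's body presses on something with over 40 N, if the wrist force passes 120 N, or if a joint passes its speed limit or range.

## Working session

There is one attempt and no reset: what is moved stays moved. The work goes in short steps, Python scripts to look and compute and a shell command to move; the robot and the scene stay as the last step left them, time stands still between calls to the robot, and variables do not carry over. Pictures are saved under pics/ and viewed, and the job is handed in when it is done.

```bash
mkdir -p pics; ls; python3 - <<'E'
from rig import arm
import cv2,numpy as np
o=arm.get_obs(); print({k:np.round(v,3).tolist() for k,v in o.items()})
for n in ("scene","top"):
    f=arm.grab_frame(n); cv2.imwrite(f"pics/{n}0.png",f[:,:,::-1])
    m=arm.camera_model(n); print(n,{k:np.round(v,3).tolist() for k,v in m.items()})
print(arm.camera_model("wrist"))
E
```

```text
pics
{'t': 0.0, 'joints': [-1.489, 0.314, 0.045, 1.304, -0.0, 1.431], 'qvel': [-0.001, 0.0, 0.001, -0.0, -0.001, -0.0], 'tau': [0.001, -48.063, 29.854, 0.019, -0.0, -0.0], 'position': [0.126, -0.56, 0.238], 'tool_rot': [-1.571, 0.002, -1.349], 'force': [-0.513, -1.193, 0.488], 'ft_torque': [-0.008, -0.007, 0.009], 'gripper_width': 0.086}
scene {'camera_matrix': [[442.403, 0.0, 321.916], [0.0, 442.403, 243.178], [0.0, 0.0, 1.0]], 'R': [[-0.216, 0.976, -0.007], [0.821, 0.178, -0.542], [-0.528, -0.123, -0.84]], 't': [0.12, -0.406, 1.314]}
top {'camera_matrix': [[596.39, 0.0, 319.18], [0.0, 596.39, 240.41], [0.0, 0.0, 1.0]], 'R': [[-0.01, -1.0, -0.013], [-0.987, 0.012, -0.158], [0.158, 0.011, -0.987]], 't': [0.027, 0.56, 1.306]}
{'camera_matrix': array([[369.412878  ,   0.        , 324.32017835],
       [  0.        , 369.412878  , 239.10245473],
       [  0.        ,   0.        ,   1.        ]]), 'hand_eye': array([[ 9.99996728e-01,  2.48270838e-03,  6.15901833e-04,
        -1.61533895e-04],
       [ 1.47561643e-04, -2.96367085e-01,  9.55074096e-01,
        -1.34927748e-01],
       [ 2.55370349e-03, -9.55070881e-01, -2.96366482e-01,
         7.57857565e-02],
       [ 0.00000000e+00,  0.00000000e+00,  0.00000000e+00,
         1.00000000e+00]])}
```

View pics/scene0.png

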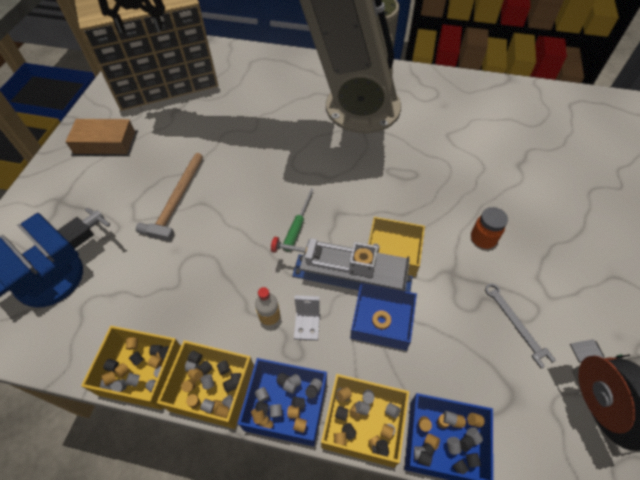

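View pics/top0.png

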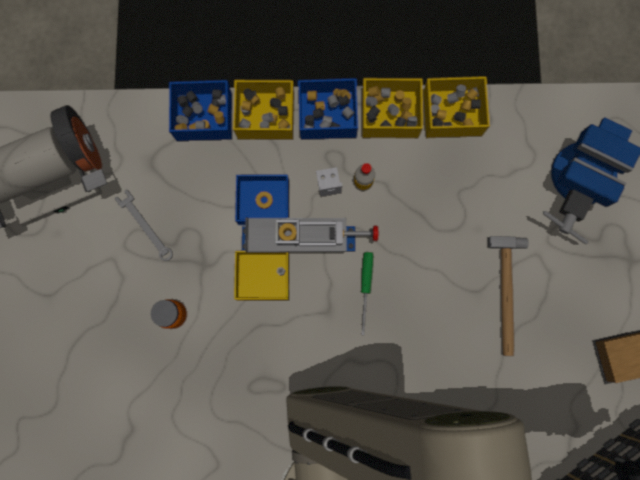

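```bash
cat > h.py <<'E'
import numpy as np,cv2
from rig import arm
def ray(n,u,v,z):
    m=arm.camera_model(n);K=np.array(m["camera_matrix"]);R=np.array(m["R"]);t=np.array(m["t"])
    d=R.T@np.linalg.solve(K,[u,v,1.]);c=-R.T@t
    return c+d*(z-c[2])/d[2]
def proj(n,X):
    m=arm.camera_model(n);p=np.array(m["camera_matrix"])@(np.array(m["R"])@X+m["t"]);return p[:2]/p[2]
E
python3 - <<'E'
import cv2
f=cv2.imread("pics/top0.png")[165:310,225:395]
cv2.imwrite("pics/top0c.png",cv2.resize(f,None,fx=4.6,fy=4.1,interpolation=cv2.INTER_CUBIC)[:600,:800])
f=cv2.imread("pics/scene0.png")[185:355,255:435]
cv2.imwrite("pics/scene0c.png",cv2.resize(f,None,fx=3.5,fy=3.5,interpolation=cv2.INTER_CUBIC)[:600,:800])
E
```

```text
(no output)
```

View pics/top0c.png

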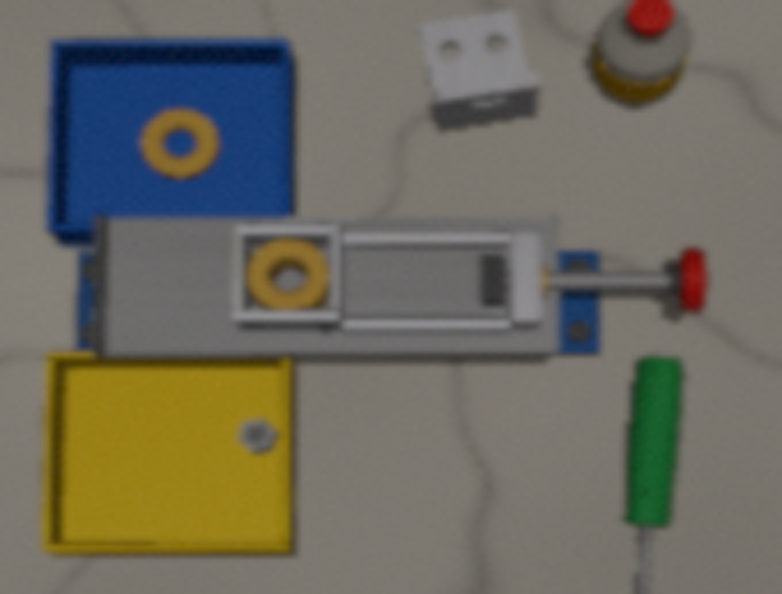

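View pics/scene0c.png

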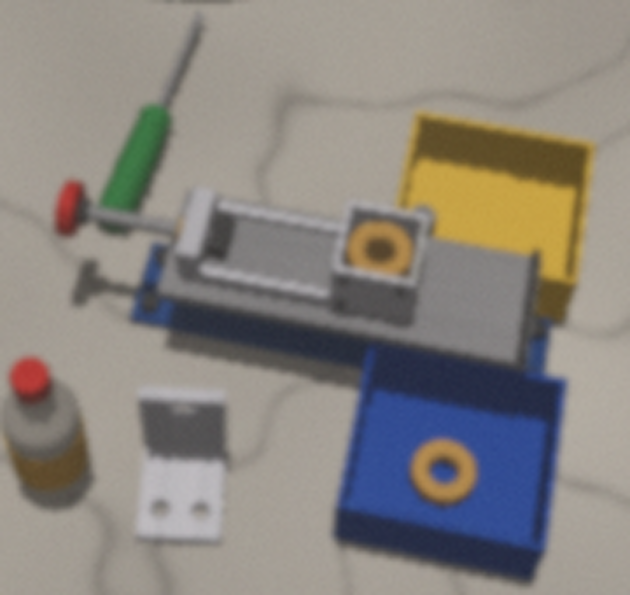

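```bash
python3 - <<'E'
from h import *
def T(x,y):return 225+(x+.5)/4.6-.5,165+(y+.5)/4.1-.5
def S(x,y):return 255+(x+.5)/3.5-.5,185+(y+.5)/3.5-.5
obs=[("top",T(234,226),25,80,109),("top",T(340,226),25,30,109),("top",T(338,326),-25,30,109),("top",T(236,325),-25,80,109),
("top",T(557,218),38,-74,65),("top",T(552,356),-38,-74,65),("top",T(97,356),-38,152,65),("top",T(96,216),38,152,65),
("scene",S(350,204),-25,30,109),("scene",S(430,220),-25,80,109),("scene",S(416,283),25,80,109),("scene",S(333,265),25,30,109),
("scene",S(162,296),38,-74,65),("scene",S(525,365),38,152,65)]
from scipy.optimize import least_squares
P=np.array([ray(n,*p,z/1e3)[:2] for n,p,x,y,z in obs]);F=np.array([[x,y] for n,p,x,y,z in obs])/1e3
def w(q):
    c,s=np.cos(q[2]),np.sin(q[2]);return F@np.array([[c,s],[-s,c]])+q[:2]
for sel in (slice(0,8),slice(8,14),slice(0,14)):
    r=least_squares(lambda q:(w(q)-P)[sel].ravel(),[.5,0,0]);print(r.x,np.degrees(r.x[2]));
print(np.round((w(r.x)-P)*1e3,1))
q=r.x;c,s=np.cos(q[2]),np.sin(q[2])
f=lambda x,y:np.round(np.array([c*x-s*y,s*x+c*y])/1e3+q[:2],4)
print("face",f(0,-144),"home",f(0,-80),"deliv",f(0,118))
# knob red centroid
for n in("top","scene"):
    im=cv2.imread(f"pics/{n}0.png").astype(int);m=((im[:,:,2]>110)&(im[:,:,1]<60)&(im[:,:,0]<70)).astype(np.uint8)
    k,l,st,ce=cv2.connectedComponentsWithStats(m)
    for i in range(1,k):
        if st[i,4]>15: print(n,st[i],ce[i],ray(n,*ce[i],.078 if n=="scene" else .085))
X=f(0,-138);print("knob pred",X,proj("top",np.r_[X,.078]),proj("scene",np.r_[X,.078]))
X=f(0,55);print("mag ring", proj("top",np.r_[X,.101]))
for nm,col in(("yellow",0),):
    pass
E
```

```text
[ 0.56992315  0.03491117 -0.01333379] -0.7639696549072664
[ 0.57284743  0.03805496 -0.00246986] -0.14151275183031098
[ 0.57118454  0.03628974 -0.00836501] -0.4792799411688085
[[ 0.2  1.4]
 [ 0.4  1.4]
 [ 3.9  0.6]
 [ 3.2  2.8]
 [ 0.8  1. ]
 [ 0.9 -2. ]
 [ 0.2  3.9]
 [-1.3  2. ]
 [-3.8 -3.1]
 [-4.5 -1.3]
 [ 1.2 -0.3]
 [ 2.5 -1.3]
 [-2.9 -5.2]
 [-0.8  0.2]]
face [ 0.57   -0.1077] home [ 0.5705 -0.0437] deliv [0.5722 0.1543]
top [362 164   9   9  64] [366.125    167.734375] [ 0.71733769 -0.08598795  0.085     ]
top [374 227   4  12  45] [375.6 232.4] [ 0.57032197 -0.10352062  0.085     ]
scene [477 222   6  10  21] [479.33333333 226.71428571] [0.42932131 0.3302219  0.078     ]
scene [272 238   6  12  36] [274.30555556 243.61111111] [ 0.56892096 -0.10237201  0.078     ]
scene [260 289   9   9  45] [263.46666667 293.44444444] [ 0.68924443 -0.09101741  0.078     ]
knob pred [ 0.57   -0.1017] [374.52443308 233.0950923 ] [274.46791793 244.07499548]
mag ring [286.52493837 231.63579265]
```

```bash
python3 - <<'E'
from h import *
o=arm.get_obs();p=o["position"];h=o["tool_rot"][2];q=-0.0085
tgt=np.array([.570,-.145]);d=(tgt-p[:2])/16
print(p,np.degrees(h),np.degrees(q-h)/16)
for i in range(16):
    a=h+(q-h)*i/16
    print([round(float(d@[np.cos(a),np.sin(a)])/.03,2),0,round(float(d@[-np.sin(a),np.cos(a)])/.03,2)],end=",")
E
```

```text
[ 0.12644232 -0.5604937   0.23849712] -77.29608793370802 4.800567112990427
[-0.64, 0, 1.09],[-0.55, 0, 1.14],[-0.45, 0, 1.18],[-0.35, 0, 1.22],[-0.25, 0, 1.24],[-0.14, 0, 1.26],[-0.04, 0, 1.27],[0.07, 0, 1.26],[0.18, 0, 1.25],[0.28, 0, 1.23],[0.38, 0, 1.21],[0.48, 0, 1.17],[0.58, 0, 1.13],[0.67, 0, 1.07],[0.76, 0, 1.01],[0.84, 0, 0.95],
```

```bash
python3 -m crank '{"delta_pos":[[-0.5,0,0.85],[-0.43,0,0.89],[-0.35,0,0.92],[-0.27,0,0.95],[-0.2,0,0.97],[-0.11,0,0.98],[-0.03,0,0.99],[0.05,0,0.98]],"rotation":[[0,-4.8,0],[0,-4.8,0],[0,-4.8,0],[0,-4.8,0],[0,-4.8,0],[0,-4.8,0],[0,-4.8,0],[0,-4.8,0]],"jaw":[0,0,0,0,0,0,0,0]}' 40
python3 -m crank '{"delta_pos":[[0.14,0,0.98],[0.22,0,0.96],[0.3,0,0.94],[0.37,0,0.91],[0.45,0,0.88],[0.52,0,0.83],[0.6,0,0.79],[0.66,0,0.74]],"rotation":[[0,-4.8,0],[0,-4.8,0],[0,-4.8,0],[0,-4.8,0],[0,-4.8,0],[0,-4.8,0],[0,-4.8,0],[0,-4.8,0]],"jaw":[0,0,0,0,0,0,0,0]}'
```

```text
t: 1.1
position: [0.2995, -0.3977, 0.2389]
tool_rot: [-1.571, 0.001, -0.676]
force: [-0.1, -0.6, 0.6]
gripper_width: -0.0003
t: 2.1
position: [0.4726, -0.2362, 0.2389]
tool_rot: [-1.57, 0.001, -0.006]
force: [-0.2, 0.1, 0.6]
gripper_width: 0.0001
```

```bash
python3 -m crank '{"delta_pos":[[0.8,0,0.72],[0.8,0.2,0.72],[0.8,0.8,0.72],[0.8,1,0.72],[0,1,0],[0,1,0],[0,0.8,0],[0,0.4,0]],"rotation":[[0,0,0],[0,0,0],[0,0,0],[0,0,0],[0,0,0],[0,0,0],[0,0,0],[0,0,0]],"jaw":[0,0,0,0,0,0,0,0]}'
python3 - <<'E'
from h import *
o=arm.get_obs();print(o["position"],o["tool_rot"])
for n in ("scene","top","wrist"):
    f=arm.grab_frame(n)[:,:,::-1]
    if n=="scene": f=cv2.resize(f[185:355,230:435],None,fx=3.5,fy=3.5,interpolation=cv2.INTER_CUBIC)
    if n=="top": f=cv2.resize(f[150:300,225:425],None,fx=4,fy=4,interpolation=cv2.INTER_CUBIC)
    cv2.imwrite(f"pics/{n}1.png",f)
E
```

```text
t: 3.1
position: [0.5677, -0.151, 0.0814]
tool_rot: [-1.57, 0.003, -0.009]
force: [-0.9, 0.7, -0.1]
gripper_width: 0.0001
[ 0.56770344 -0.15097524  0.08136732] [-1.56968617  0.00296825 -0.00853175]
```

View pics/scene1.png

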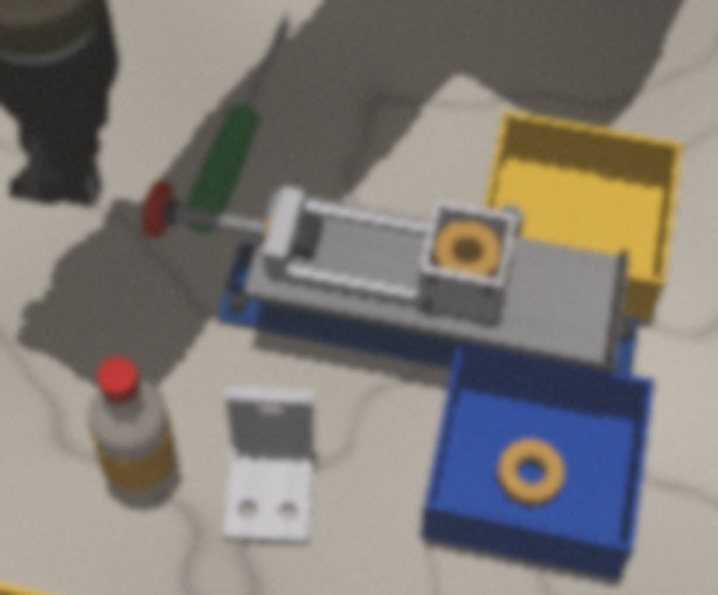

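View pics/wrist1.png

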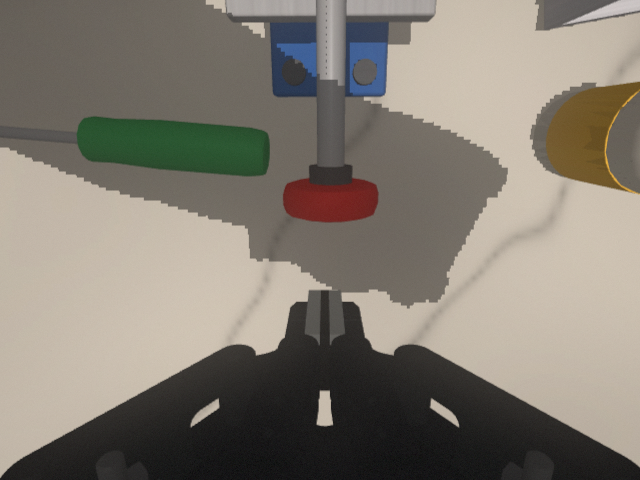

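View pics/top1.png

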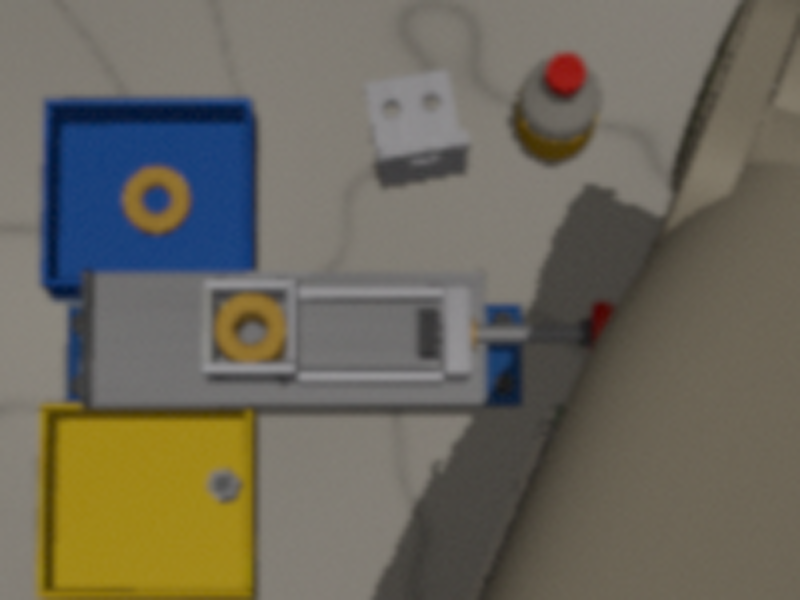

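```bash
python3 -m crank '{"delta_pos":[[0.08,0.24,0],[0,0,0.4],[0,0,0.4],[0,0,0.4],[0,0,0.4],[0,0,0.4],[0,0,0.4],[0,0,0.3]],"rotation":[[0,0,0],[0,0,0],[0,0,0],[0,0,0],[0,0,0],[0,0,0],[0,0,0],[0,0,0]],"jaw":[0,0,0,0,0,0,0,0]}'; python3 -c "
from rig import arm
o=arm.get_obs();print(o['position'],o['force'])"
```

```text
t: 4.25
position: [0.572, -0.0723, 0.0766]
tool_rot: [-1.577, -0.0, -0.01]
force: [-1.7, -10.3, -0.8]
gripper_width: -0.0002
[ 0.57204581 -0.07226492  0.07659494] [ -1.65795857 -10.32918679  -0.78226617]
```

```bash
python3 -m crank '{"delta_pos":[[0,0,0.15],[0,0,0.15],[0,0,0.12],[0,0,0.05],[0,0,0.03],[0,0,0.03],[0,0,0.03],[0,0,0]],"rotation":[[0,0,0],[0,0,0],[0,0,0],[0,0,0],[0,0,0],[0,0,0],[0,0,0],[0,0,0]],"jaw":[0,0,0,0,0,0,0,0]}'; python3 - <<'E'
from h import *
o=arm.get_obs();print(o["position"],o["force"])
f=arm.grab_frame("scene")[:,:,::-1]
cv2.imwrite("pics/scene2.png",cv2.resize(f[185:355,230:435],None,fx=3.5,fy=3.5,interpolation=cv2.INTER_CUBIC))
cv2.imwrite("pics/wrist2.png",arm.grab_frame("wrist")[:,:,::-1])
E
```

```text
t: 5.25
position: [0.5721, -0.0559, 0.0766]
tool_rot: [-1.577, -0.0, -0.01]
force: [-0.5, -10.3, 0.7]
gripper_width: 0.0002
[ 0.5721275  -0.05592597  0.07655705] [ -0.51388809 -10.26813091   0.6914678 ]
```

View pics/scene2.png

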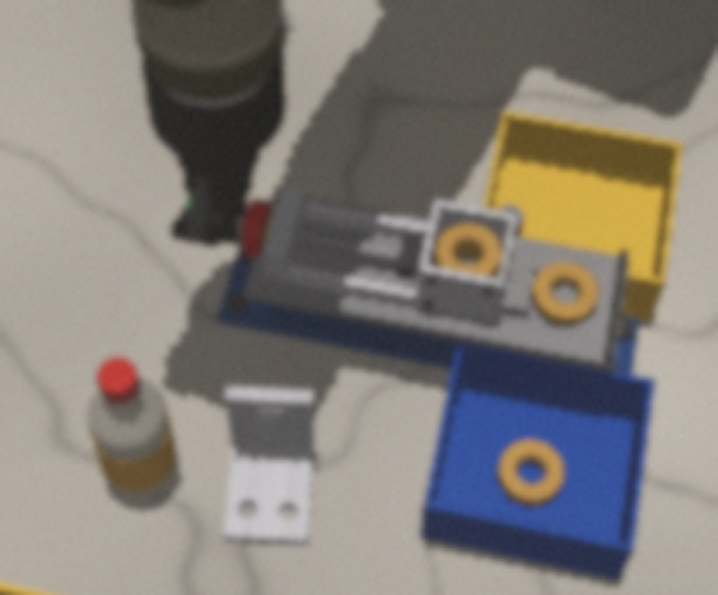

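View pics/wrist2.png

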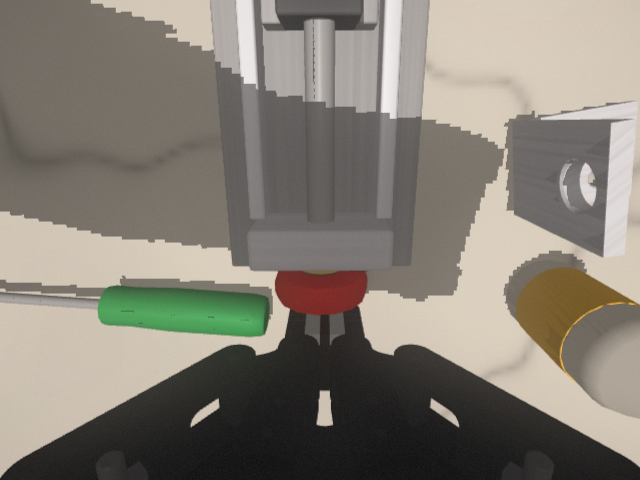

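```bash
python3 -m crank '{"delta_pos":[[0,0,0.03],[0,0,0.03],[0,0,0.03],[0,0,0],[0,0,0],[0,0,0],[0,0,0],[0,0,0]],"rotation":[[0,0,0],[0,0,0],[0,0,0],[0,0,0],[0,0,0],[0,0,0],[0,0,0],[0,0,0]],"jaw":[0,0,0,0,0,0,0,0]}'
```

```text
t: 6.35
position: [0.5721, -0.0547, 0.0766]
tool_rot: [-1.58, 0.0, -0.011]
force: [-1.4, -15.9, -0.9]
gripper_width: 0.0004
```

```bash
python3 -m crank '{"delta_pos":[[0,0,0.04],[0,0,0.04],[0,0,0.04],[0,0,0],[0,0,0],[0,0,0],[0,0,0],[0,0,0]],"rotation":[[0,0,0],[0,0,0],[0,0,0],[0,0,0],[0,0,0],[0,0,0],[0,0,0],[0,0,0]],"jaw":[0,0,0,0,0,0,0,0]}'
```

```text
t: 7.35
position: [0.5721, -0.0546, 0.0767]
tool_rot: [-1.586, 0.001, -0.014]
force: [-2.8, -26.2, -1.3]
gripper_width: 0.0001
```

Hard stop confirmed (no movement, force rising). Now retreat and let it spring back.

```bash
python3 -m crank '{"delta_pos":[[0,0,-0.4],[0,0,-0.5],[0,0,-0.6],[0,0,-0.6],[0,0,-0.6],[0,0,-0.6],[0,0,-0.5],[0,0,0]],"rotation":[[0,0,0],[0,0,0],[0,0,0],[0,0,0],[0,0,0],[0,0,0],[0,0,0],[0,0,0]],"jaw":[0,0,0,0,0,0,0,0]}'
python3 -m crank '{"delta_pos":[[0,-1,0],[0,-1,0],[0,-1,0],[0,-1,0],[0,0,0],[0,0,0],[0,0,0],[0,0,0]],"rotation":[[0,0,0],[0,0,0],[0,0,0],[0,0,0],[0,0,0],[0,0,0],[0,0,0],[0,0,0]],"jaw":[0,0,0,0,0,0,0,0]}'
python3 - <<'E'
from h import *
o=arm.get_obs();print(o["position"],o["tool_rot"],o["force"])
f=arm.grab_frame("top")[:,:,::-1];cv2.imwrite("pics/top3r.png",f)
cv2.imwrite("pics/top3.png",cv2.resize(f[150:300,225:425],None,fx=4,fy=4,interpolation=cv2.INTER_CUBIC))
f=arm.grab_frame("scene")[:,:,::-1];cv2.imwrite("pics/scene3r.png",f)
cv2.imwrite("pics/scene3.png",cv2.resize(f[185:355,230:435],None,fx=3.5,fy=3.5,interpolation=cv2.INTER_CUBIC))
E
```

```text
t: 8.35
position: [0.5713, -0.1626, 0.076]
tool_rot: [-1.571, -0.0, -0.01]
force: [-0.1, -0.0, -1.1]
gripper_width: 0.0002
t: 9.35
position: [0.5706, -0.1611, 0.1949]
tool_rot: [-1.57, 0.002, -0.009]
force: [-0.1, 0.5, 1.4]
gripper_width: 0.0003
[ 0.57063592 -0.16111551  0.19490987] [-1.57001639  0.00192664 -0.00853026] [-0.08708204  0.48235892  1.43902765]
```

View pics/scene3.png

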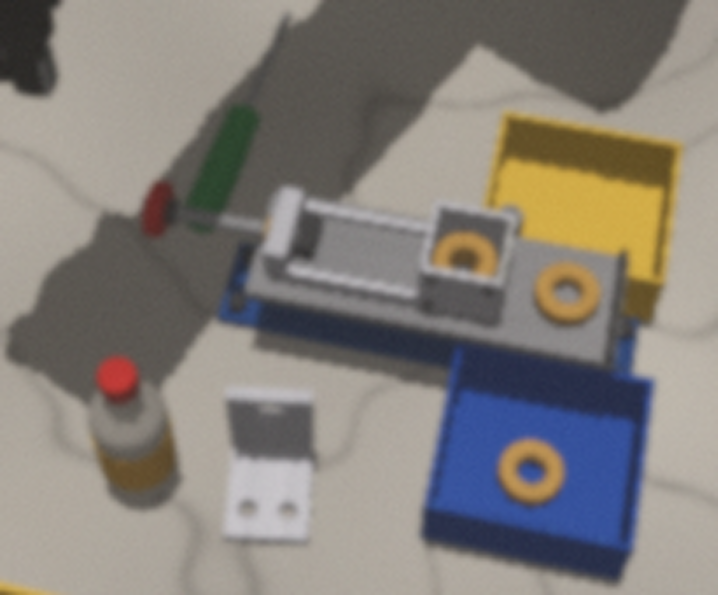

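View pics/top3.png

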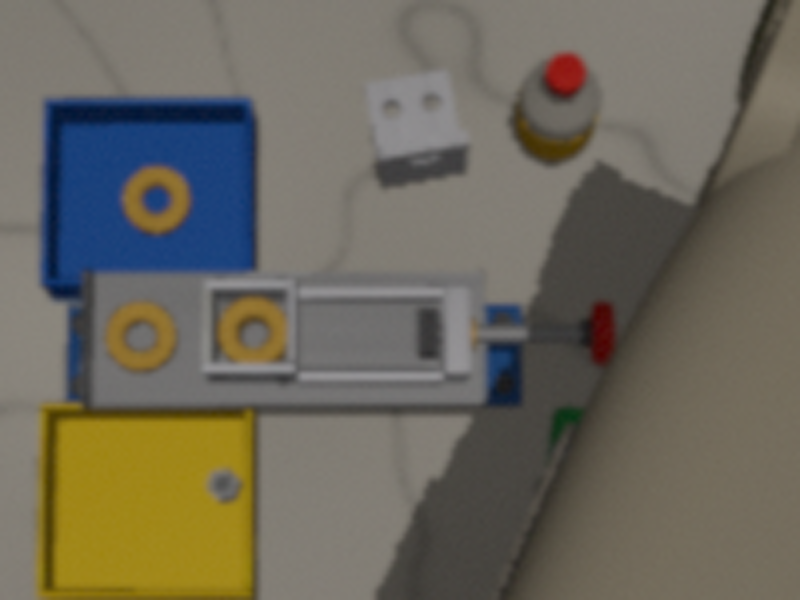

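```bash
python3 - <<'E'
from h import *
for n,u,v in (("top",225+141.5/4-.5,150+337.5/4-.5),("scene",230+567.5/3.5-.5,185+293/3.5-.5)):
    p=ray(n,u,v,.076);print(n,p)
    d=p[:2]-[.5712,.0363];q=-.0085;print("feeder",d@[np.cos(q),np.sin(q)],d@[-np.sin(q),np.cos(q)])
E
```

```text
top [0.5716689  0.15212984 0.076     ]
feeder -0.000515658526596452 0.11582964123114783
scene [0.57457688 0.15455156 0.076     ]
feeder 0.0023716362360596613 0.11827599096732457
```

```bash
python3 -m crank '{"delta_pos":[[0.21,0,0.6],[0.21,0,0.9],[0.21,0,0.95],[0.21,0,0.95],[0.21,0,0.95],[0.21,0,0.95],[0.21,0,0.95],[0.21,0,0.95]],"rotation":[[0,0,0],[0,0,0],[0,0,0],[0,0,0],[0,0,0],[0,0,0],[0,0,0],[0,0,0]],"jaw":[0,0,0,0,0,0,0,0]}'
python3 -m crank '{"delta_pos":[[0,0,0.95],[0,0,0.95],[0,0,0.8],[0,0,0.57],[0,0.5,0],[0,1,0],[0,0.7,0],[0,0,0]],"rotation":[[0,0,0],[0,0,0],[0,0,0],[0,0,0],[0,0,0],[0,0,0],[0,0,0],[0,0,0]],"jaw":[0,0,0,0,0,0,0,0]}'
python3 - <<'E'
from h import *
o=arm.get_obs();print(o["position"],o["tool_rot"],o["force"])
cv2.imwrite("pics/wrist4.png",arm.grab_frame("wrist")[:,:,::-1])
f=arm.grab_frame("scene")[:,:,::-1]
cv2.imwrite("pics/scene4.png",cv2.resize(f[185:355,230:435],None,fx=3.5,fy=3.5,interpolation=cv2.INTER_CUBIC))
E
```

```text
t: 10.45
position: [0.6236, 0.0563, 0.196]
tool_rot: [-1.571, -0.0, -0.008]
force: [-0.3, 0.9, -0.0]
gripper_width: 0.0001
t: 11.45
position: [0.6223, 0.1511, 0.127]
tool_rot: [-1.572, 0.005, -0.01]
force: [0.5, 0.5, -0.6]
gripper_width: -0.0001
[0.62234621 0.1511337  0.12703756] [-1.57182947  0.00539954 -0.00970692] [ 0.47278632  0.47418035 -0.58081846]
```

View pics/wrist4.png

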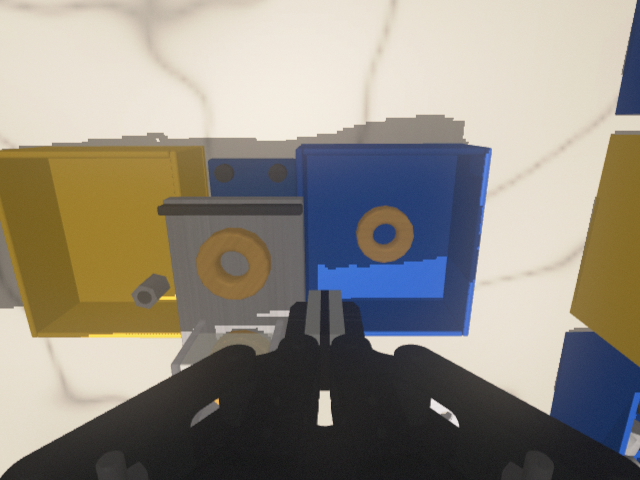

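View pics/scene4.png

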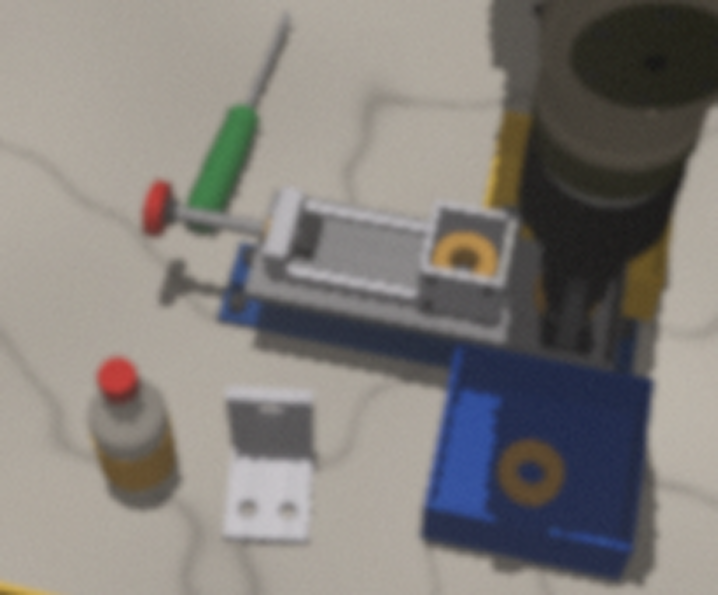

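```bash
python3 - <<'E'
from h import *
from scipy.spatial.transform import Rotation as Ro
o=arm.get_obs();m=arm.camera_model("wrist");H=np.array(m["hand_eye"]);K=np.array(m["camera_matrix"])
R=Ro.from_euler("xyz",o["tool_rot"]).as_matrix();p=np.array(o["position"])
def W(u,v,z):
    c=R@H[:3,3]+p;d=R@H[:3,:3]@np.linalg.solve(K,[u,v,1]);return c+d*(z-c[2])/d[2]
for nm,u,v,z in(("ring",233,264,.0765),("ringL",196.5,263,.072),("ringR",270.5,263,.072),("deckL",167,230,.065),("deckR",305,230,.065),("fenceR",302,205,.073),("padtip",324,291,.119)):print(nm,W(u,v,z))
E
```

```text
ring [0.57470647 0.15513768 0.0765    ]
ringL [0.55318862 0.1541428  0.072     ]
ringR [0.59447111 0.15386147 0.072     ]
deckL [0.53616692 0.17140341 0.065     ]
deckR [0.61374944 0.17087291 0.065     ]
fenceR [0.61292395 0.18688408 0.073     ]
padtip [0.62440089 0.15873251 0.119     ]
```

```bash
python3 -m crank '{"delta_pos":[[0.03,0.5,0.08],[0,0.6,0],[0,0.4,0],[0,0.12,0],[0,0,0],[0,0,0],[0,0,0],[0,0,0]],"rotation":[[0,0,0],[0,0,0],[0,0,0],[0,0,0],[0,0,0],[0,0,0],[0,0,0],[0,0,0]],"jaw":[0,0,0,0,0,0,0,0]}'
python3 - <<'E'
from h import *
o=arm.get_obs();print(o["position"],o["tool_rot"],o["force"])
cv2.imwrite("pics/wrist5.png",arm.grab_frame("wrist")[:,:,::-1])
E
```

```text
t: 12.55
position: [0.6255, 0.1546, 0.0819]
tool_rot: [-1.571, -0.001, -0.009]
force: [-0.1, 0.3, -0.7]
gripper_width: 0.0003
[0.62545296 0.15463477 0.08185674] [-1.57081765e+00 -6.55453523e-04 -8.60468242e-03] [-0.0651658   0.30736197 -0.70326593]
```

View pics/wrist5.png

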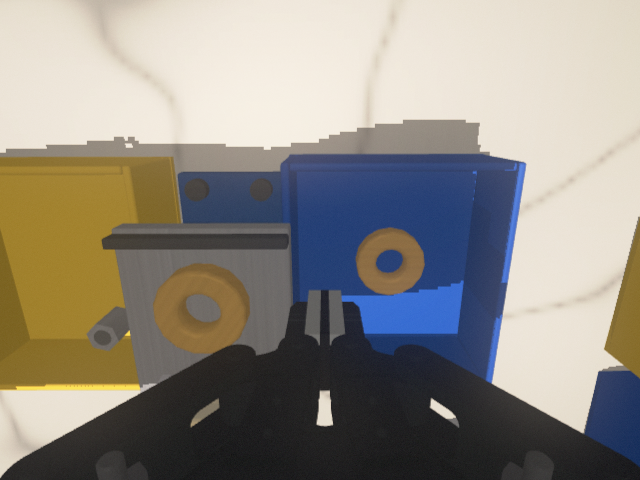

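```bash
python3 -m crank '{"delta_pos":[[0,0.13,0],[-0.2,0,0],[-0.3,0,0],[-0.3,0,0],[-0.3,0,0],[-0.3,0,0],[-0.2,0,0],[0,0,0]],"rotation":[[0,0,0],[0,0,0],[0,0,0],[0,0,0],[0,0,0],[0,0,0],[0,0,0],[0,0,0]],"jaw":[0,0,0,0,0,0,0,0]}'
python3 - <<'E'
from h import *
o=arm.get_obs();print(o["position"],o["tool_rot"],o["force"])
cv2.imwrite("pics/wrist6.png",arm.grab_frame("wrist")[:,:,::-1])
E
```

```text
t: 13.6
position: [0.5767, 0.1551, 0.0777]
tool_rot: [-1.571, 0.0, -0.008]
force: [-0.8, -0.3, -0.5]
gripper_width: -0.0001
[0.57668921 0.15507453 0.07765701] [-1.57089588e+00  2.29918428e-04 -8.42428582e-03] [-0.79946183 -0.26811483 -0.49330925]
```

View pics/wrist6.png

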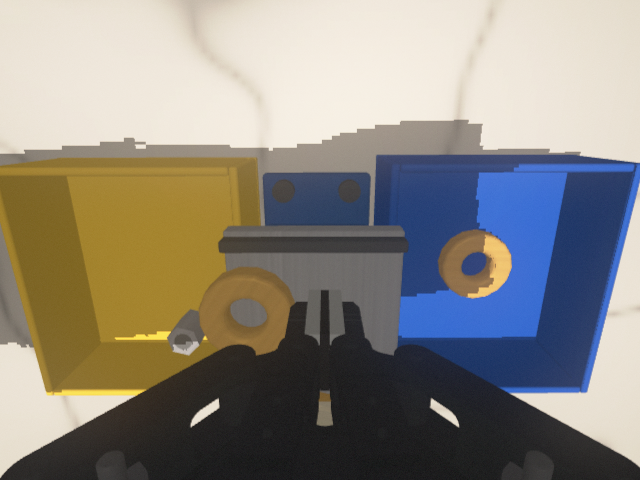

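```bash
python3 -m crank '{"delta_pos":[[-0.1,0,0],[-0.15,0,0],[-0.15,0,0],[-0.15,0,0],[-0.15,0,0],[0,0,0],[0,0,0],[0,0,0]],"rotation":[[0,0,0],[0,0,0],[0,0,0],[0,0,0],[0,0,0],[0,0,0],[0,0,0],[0,0,0]],"jaw":[0,0,0,0,0,0,0,0]}'
python3 - <<'E'
from h import *
o=arm.get_obs();print(o["position"],o["tool_rot"],o["force"])
cv2.imwrite("pics/wrist7.png",arm.grab_frame("wrist")[:,:,::-1])
E
```

```text
t: 14.65
position: [0.5558, 0.1552, 0.0772]
tool_rot: [-1.571, 0.001, -0.009]
force: [-0.1, 0.3, -0.4]
gripper_width: 0.0001
[0.55578433 0.15516137 0.07715528] [-1.57101103e+00  1.12613219e-03 -8.58741581e-03] [-0.10941593  0.25590277 -0.37351575]
```

View pics/wrist7.png

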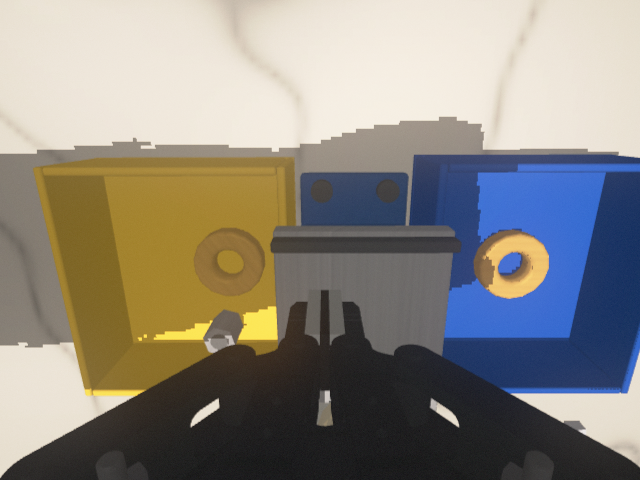

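Picture shows the ring (230,261) lying flat in the yellow tray. Retreat up, then away for a final check.

```bash
python3 -m crank '{"delta_pos":[[0.1,-0.6,0],[0,-1,0],[0,-1,0],[0,-1,0],[0,-1,0],[0,-1,0],[0,-0.5,0],[0,0,0]],"rotation":[[0,0,0],[0,0,0],[0,0,0],[0,0,0],[0,0,0],[0,0,0],[0,0,0],[0,0,0]],"jaw":[0,0,0,0,0,0,0,0]}'
python3 -m crank '{"delta_pos":[[0,0,0.8],[0,0,1],[0,0,1],[0,0,1],[0,0,1],[0,0,1],[0,0,0.5],[0,0,0]],"rotation":[[0,0,0],[0,0,0],[0,0,0],[0,0,0],[0,0,0],[0,0,0],[0,0,0],[0,0,0]],"jaw":[0,0,0,0,0,0,0,0]}'
python3 - <<'E'
from h import *
print(arm.get_obs()["position"])
f=arm.grab_frame("top")[:,:,::-1]
cv2.imwrite("pics/top8.png",cv2.resize(f[150:300,225:425],None,fx=4,fy=4,interpolation=cv2.INTER_CUBIC))
f=arm.grab_frame("scene")[:,:,::-1]
cv2.imwrite("pics/scene8.png",f)
E
```

```text
t: 15.7
position: [0.5597, 0.1553, 0.2612]
tool_rot: [-1.571, -0.002, -0.009]
force: [-0.4, -0.7, -0.5]
gripper_width: 0.0006
t: 16.7
position: [0.5604, 0.3446, 0.2591]
tool_rot: [-1.572, 0.002, -0.007]
force: [0.1, 0.5, 0.5]
gripper_width: -0.0002
[0.56038078 0.34459279 0.25909242]
```

View pics/top8.png

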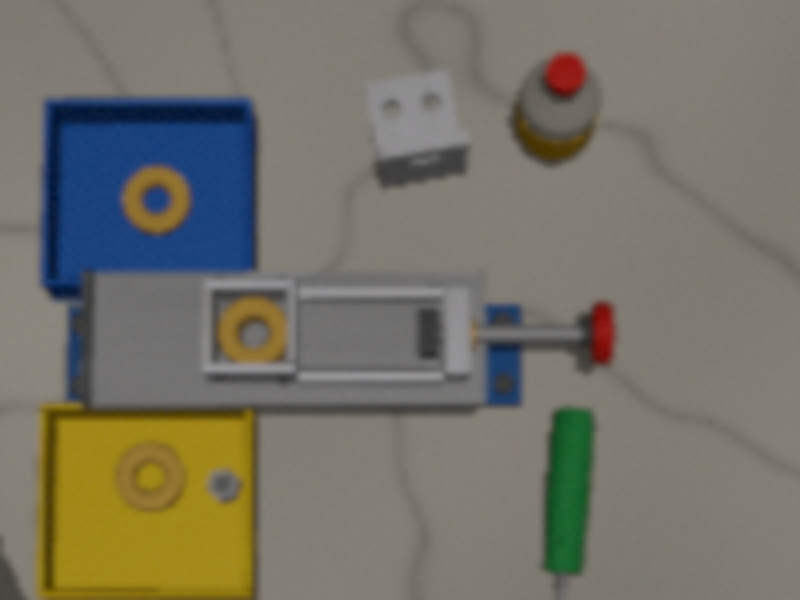

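View pics/scene8.png

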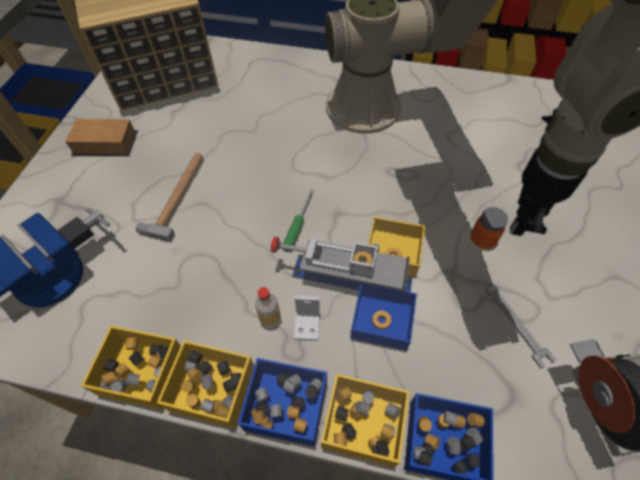

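Everything is in place: the ring is in the yellow tray at (150,477), the plunger is out with its knob at (602,333), the deck is empty, and the other objects haven't moved.

```bash
python3 -c "
from rig import arm
print(arm.finish_job())"
```

```text
the job is handed in; nothing more can be done
None
```

The brass ring is in the yellow kit tray, and the job was handed in at about 17 s of the 51 s allowed.

- **Feeding:** I pushed the red plunger home in one forward stroke with the closed fingers. The arm stopped moving while the force rose to 26 N, so it was against its stop. I then backed off, and the pictures show the knob back at its rest position.
- **Nudging:** One ring came out onto the deck. I pushed it sideways off the -x edge, and it now lies flat in the yellow tray beside the nut.
- **Last checks:** The final top and scene pictures show the deck empty and the plunger fully out. The rest of the stack is still in the magazine, though only its top ring can be seen. The trays, bottle, bracket and tools look unmoved, and the arm is clear of everything.
- **Disagreements:** The feeder position from the two fixed cameras differed by about 3–4 mm. The wrist camera showed the fingers about 2 mm off the knob's centre, so I corrected that before pushing. Nothing failed.

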